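# Close the strainer pot on the workshop bench

## Task

Put the larger perforated strainer disk into the mouth of the grey strainer pot so that it lies flat on the ledge inside, knob up. Then set the aluminium clamp ring over it, with its bar turned crosswise to the pot's two ears so that it drops fully down, and screw it clockwise until its bar is in line with the ears (the long way of the base plate), and let go. Leave the small disk where it lies.

Things in the scene. Friction and masses are not known exactly. Their poses are not given: they have to be found in the camera images.
- disk_mid (a point): Larger strainer disk, loose: steel plate 64 mm across, 6 mm thick, with small holes; on its centre a round upright knob 12 mm across, 38 mm tall, to be pinched from above. Point: half-way up the knob, 25 mm above the disk's underside; z up. Seated in the mouth, this point is 17 mm above the pot's rim. The two disks may lie either way round. 0.16 kg.
- small_disk_mid (a point): Small disk of another pot, to be left alone: plate 40 mm across, 6 mm thick, knob 12 mm across and 30 mm tall. Point: half-way up the knob, 21 mm above its underside.
- ring_bar (a point): Aluminium clamp ring, loose, skirt down: 130 mm across, 30 mm tall, 122 mm inside. A bar (122 x 18 mm, 18 mm tall) bridges it; point: the bar's centre, 83 mm above the ring's underside; x along the bar, z up, half a turn is the same. Two inner lugs under the bar's ends hook below the pot's ears. Pinch mid-bar from above. Fully down on the pot, the point is 57 mm above the rim. 0.35 kg.
- pot_mouth (a point): Centre of the fixed grey pot's mouth at rim level, 110 mm above the bench; x along its two dark ears and long base plate. Mouth 74 mm, ledge 8 mm down, neck 88 mm, ears 110 mm across. The ring drops on with its bar 65 to 115 deg from x (best 75 deg counterclockwise of x, from above), 5 mm side play; then turns freely clockwise, as seen from above, to x; a stop is 15 deg further.
Mind the look-alikes: they are no part of the job. Of the things shaped like the part that bears ring_bar, the aluminium one is meant. Leave any green look-alike of the part that bears disk_mid alone.

How it is judged:
By the outcome, as a careful person would: the job done as asked, in the order asked, and still so for the second after the job is handed in, with the robot touching nothing.
It also fails if it takes over 56 s, if anything falls off the work surface, if the arm or the gripper's body presses on something with over 40 N, if the wrist force passes 120 N, or if a joint passes its speed limit or range.

## Robot

A 7-joint arm with a two-finger parallel gripper is mounted at the origin on the work surface. World frame = base frame: x ahead of the robot, y to its left, z up, the work surface at z = 0. Lengths are in mm, angles in rad, forces in N, time in s.
With the tool pointing down it reaches from about 400 to 875 mm from the base axis. Payload 4.4 kg.
Tool frame: the origin (TCP) lies at the very end of the fingers, on their centre line; the grasp point (between the pads) lies 19 mm behind it; z points along the fingers, y is the line along which they close (so a half turn about z gives the same grasp; the last joint's range is limited). The gripper opens to 85 mm and grips with 20 to 120 N. Pads are 22 mm wide; open, the fingers measure 114 mm over their backs; the gripper's body (76 mm by 85 mm) begins 54 mm behind the grasp point. The pads swing forward as they close: fully open they stand 13 mm farther back than shut.
Start: joints at [-1.24, 0.628, 0.038, 1.517, -0.027, 0.996, -0.02], TCP at [251.183, 599.521, 231.313] pointing down, gripper open.
Joint ranges: [-3.06, 3.06], [-0.37, 2.12], [-1.25, 1.32], [0.18, 2.47], [-1.1, 4.24], [0.23, 1.98], [-2.94, 2.94]. Speed limits (rad/s): [2.57, 2.57, 3.14, 3.14, 3.14, 3.14, 3.14].

## Interface

Orientations are given as [roll, pitch, yaw] about the fixed x, y, z axes, in that order (R = Rz(yaw) Ry(pitch) Rx(roll)).
In Python, from cell import read_state, get_image, camera_info, finish_job gives the robot as it stands.
- The arm moves only by the tool play_rows, never from a script. Its argument "deltas" is one flat list of numbers, 7 for each row, row after row: the shift along the tool's x, y, z in mm, then the turn, a rotation vector about the tool's x, y, z in rad, then the opening, from 0 (shut) to 1 (fully open). In form: [dx, dy, dz, ax, ay, az, grip, dx, dy, dz, ax, ay, az, grip, ...]. A call has 1 to 10 rows; each row is the pose to reach, as a shift and turn from the pose commanded when the call began, along the tool's axes at that moment; what a row does not reach only later rows make up. A row lasts 1/8 s, in which the tool goes at most 62.5 mm and 10.7 degrees, less where a joint would pass 70% of its speed; a pose out of reach is approached as far as the arm can. A call with a gripper value outside its range is refused whole. The fingers move at their own pace and stop on an object; the grip force is fixed at half the most. Time passes only in rows, so rows that repeat a pose let the fingers close. It gives the time, the measured TCP pose, the force, the opening and the grip force at its end, in the units of the state.
- read_state(): the state, without advancing time (a new reading comes with each control period).
- get_image(name): name is "scene" or "side" or "wrist"; returns the picture (384x512x3 uint8, red, green, blue); there is no depth.
- camera_info(name): a dict with "fx", "fy", "cx", "cy" (pixels), "T" (4x4, takes a point from camera to world coordinates). Camera axes: x right, y down, z forward; pixel columns grow to the right and rows downward; lengths in mm; the calibration is good to about 2 mm. A picture is of the moment at which its call begins: read the wrist's pose just before it. camera_info takes no time and is no camera call; for the wrist camera it gives the pose at the moment of the call.
- finish_job(): hands the job in; it is judged then, once.
The state is a dict: "clock": time; "qpos": joint angles; "qd": joint speeds; "tau": joint torques, N m; "eef_pos": TCP position; "tool_rot": TCP orientation; "force": force on the tool from outside, world axes, zero at the start; "torque": the same for the moment, N m; "width": finger opening in mm; "gripper_force": force on a finger pad.
Only numpy, scipy, OpenCV 4.12 (cv2) and the standard library are available. Lean on these libraries where they do the work, as an engineer would, in place of code of your own. Each camera call takes 0.05 s, during which the arm holds its last target. There are 200 camera calls.

## Working session

There is one attempt and no reset: what is moved stays moved. The work goes in short steps, Python scripts to look and compute and a tool call to move; the robot and the scene stay as the last step left them, time stands still between calls to the robot, and variables do not carry over. Pictures are saved under pics/ and viewed, at most 11 in all, crops included, and the job is handed in when it is done.

Besides the shell and the picture viewer there is one more tool, called after "Request:" in YAML: its name, and indented under it one key for each argument. play_rows: Moves the arm, as the interface text tells. Its arguments: {"type":"object","properties":{"deltas":{"type":"array"}},"required":["deltas"]}

```bash
mkdir -p pics; python3 - <<'E'
from cell import *
import cv2,numpy as np
for n in("scene","side","wrist"):
    i=camera_info(n);print(n,i["fx"],i["fy"],i["cx"],i["cy"],np.round(i["T"],3).tolist())
    cv2.imwrite(f"pics/a_{n}.png",get_image(n)[:,:,::-1])
s=read_state();print(s)
E
```

```text
scene 385.9795125149689 385.9795125149689 253.49974882487723 193.3649909970668 [[0.692, 0.549, -0.469, 898.087], [0.722, -0.528, 0.446, -412.181], [-0.003, -0.647, -0.762, 815.837], [0.0, 0.0, 0.0, 1.0]]
side 433.6942764938277 433.6942764938277 258.7266249066122 196.15485870290644 [[0.998, -0.042, 0.048, 373.429], [-0.063, -0.795, 0.603, -675.067], [0.013, -0.605, -0.796, 961.984], [0.0, 0.0, 0.0, 1.0]]
wrist 323.0400093551264 323.0400093551264 256.2516432357227 189.3425518073322 [[0.386, 0.889, 0.246, 190.033], [0.923, -0.372, -0.103, 625.448], [-0.001, 0.266, -0.964, 373.117], [0.0, 0.0, 0.0, 1.0]]
{'clock': 0.15, 'qpos': array([-1.23981949,  0.6291164 ,  0.03840419,  1.5181037 , -0.02699026,
        0.99630155, -0.02000369]), 'qd': array([ 1.33926432e-03, -2.30506165e-03,  1.62745366e-03, -2.81993634e-03,
       -5.53894596e-05, -2.61503148e-03,  2.01674913e-03]), 'tau': array([ 7.10203731e-04, -5.63796902e+01,  1.22726887e+00, -1.93653846e+01,
        1.11100826e-02,  7.39135779e-03, -4.98005051e-06]), 'eef_pos': array([250.96255909, 599.10433746, 230.62179298]), 'tool_rot': array([-3.14017981e+00, -1.30625503e-05,  2.74485396e+00]), 'force': array([-0.26584037,  0.02205252,  0.18130567]), 'torque': array([-0.02841953, -0.0332198 , -0.00493368]), 'gripper_force': 0.0, 'width': 85.19947981698516}
```

View pics/a_scene.png

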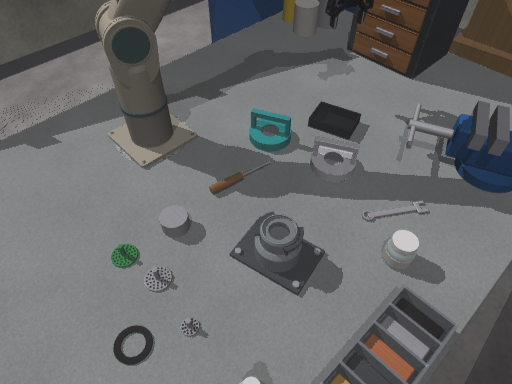

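View pics/a_side.png

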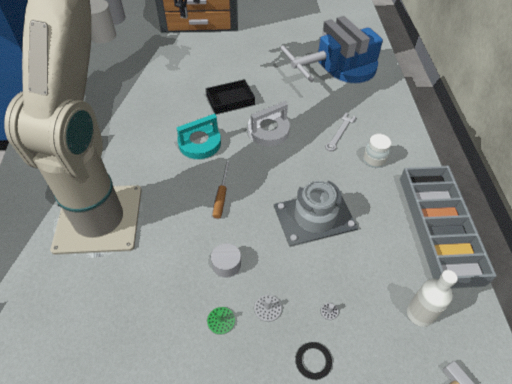

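The larger steel disk is at scene (158,278) / side (268,308), the aluminium ring at scene (335,155) / side (268,122), and the pot at scene (280,235) / side (320,198). The teal ring and green disk are decoys. I'll enlarge crops to get accurate pixels.

```bash
python3 - <<'E'
import cv2,numpy as np
a=cv2.imread("pics/a_scene.png");b=cv2.imread("pics/a_side.png")
def c(i,x,y,w=66,h=74):
    t=cv2.resize(i[y:y+h,x:x+w],None,fx=4,fy=4,interpolation=cv2.INTER_CUBIC)
    for k in range(0,w,10): cv2.line(t,(4*k,0),(4*k,6 if k%20 else 12),(0,0,255),1)
    for k in range(0,h,10): cv2.line(t,(0,4*k),(6 if k%20 else 12,4*k),(0,0,255),1)
    return t
m=np.vstack([np.hstack([c(a,125,240),c(a,247,205),c(a,302,120)]),np.hstack([c(b,235,270),c(b,287,165),c(b,237,85)])])
cv2.imwrite("pics/b.png",m);print(m.shape)
E
```

```text
(592, 792, 3)
```

View pics/b.png

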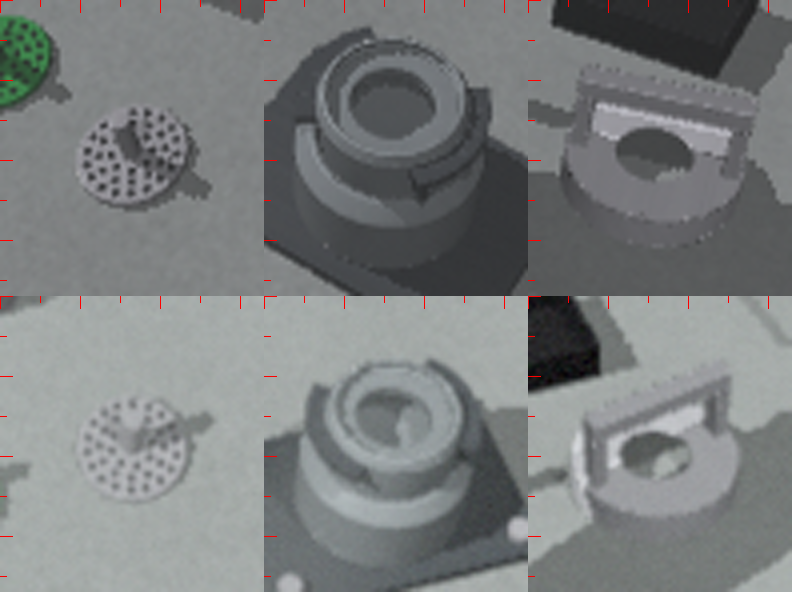

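Enlarged crops show the disk plate centre at scene (157.8,278.3) / side (268.3,307.3), and the rim centre at scene (279.5,230.3) / side (320.3,195.3). The bar runs from scene (315,138.5) to (359.3,146), and from side (252.3,114.8) to (287,103.8).

```bash
cat > h.py <<'E'
from cell import *
import numpy as np
from scipy.spatial.transform import Rotation as R
def ray(n,p,z,c=None):
    c=c or camera_info(n);T=np.array(c["T"])
    d=T[:3,:3]@[(p[0]-c["cx"])/c["fx"],(p[1]-c["cy"])/c["fy"],1];return (T[:3,3]+d*(z-T[2,3])/d[2])[:3]
def proj(n,P,c=None):
    c=c or camera_info(n);q=np.linalg.inv(np.array(c["T"]))@[*P,1]
    return np.round([c["fx"]*q[0]/q[2]+c["cx"],c["fy"]*q[1]/q[2]+c["cy"]],1)
def delta(target,yaw,s=None):
    "shift in tool axes and turn about tool z, to TCP target pointing down"
    s=s or read_state();r=R.from_euler('xyz',s["tool_rot"])
    t=R.from_euler('xyz',[np.pi,0,yaw])
    best=min(((r.inv()*R.from_euler('xyz',[np.pi,0,yaw+k*np.pi])).as_rotvec() for k in(0,1)),key=lambda v:np.linalg.norm(v))
    return np.round(r.inv().apply(np.array(target)-s["eef_pos"]),1),np.round(best,3)
E
python3 - <<'E'
from h import *
r=lambda a:np.round(a,1)
for nm,a,b,z in[("disk",(157.8,278.3),(268.3,307.3),6),("pot",(279.5,230.3),(320.3,195.3),110),("bar1",(315,138.5),(252.3,114.8),92),("bar2",(359.3,146),(287,103.8),92)]:
    print(nm,r(ray("scene",a,z)),r(ray("side",b,z)))
for p in[(238,251),(296,284),(318,252)]:print("sc bolt",r(ray("scene",p,14)))
for p in[(293.5,236.8),(350.8,223)]:print("sd bolt",r(ray("side",p,14)))
E
```

```text
disk [ 432.4 -277.1    6. ] [ 433.  -275.4    6. ]
pot [581.2 -31.8 110. ] [577.3 -35.6 110. ]
bar1 [426.3 274.7  92. ] [426.  283.8  92. ]
bar2 [530.6 338.6  92. ] [532.9 327.1  92. ]
sc bolt [510.7 -96.4  14. ]
sc bolt [666.6 -60.1  14. ]
sc bolt [646.5  40.9  14. ]
sd bolt [511.5 -92.9  14. ]
sd bolt [666.9 -58.8  14. ]
```

```bash
python3 - <<'E'
from h import *
print(delta([470,300,260],np.deg2rad(122)),delta([560,-30,270],np.deg2rad(87)),delta([432.5,-276,150],np.deg2rad(57)))
E
```

```text
(array([-317.6, -191.3,  -29.1]), array([-0.001,  0.   ,  0.616])) (array([-528.1, -460.9,  -38.7]), array([-1.000e-03,  1.000e-03,  1.226e+00])) (array([-505.6, -736.9,   81.7]), array([-1.000e-03, -1.000e-03, -1.392e+00]))
```

Request:
play_rows:
  deltas: [-53,-32,-10,0,0,0.1,1,-106,-64,-20,0,0,0.2,1,-159,-96,-29,0,0,0.3,1,-212,-128,-29,0,0,0.4,1,-265,-160,-29,0,0,0.5,1,-318,-191,-29,0,0,0.616,1,-318,-191,-29,0,0,0.616,1,-318,-191,-29,0,0,0.616,1]

```text
clock: 1.15
eef_pos: [470.2, 300.8, 260.1]
tool_rot: [-3.141, -0.001, 2.129]
force: [-0.2, 1.3, 0.2]
width: 85.4
gripper_force: 0.0
```

```bash
python3 - <<'E'
from h import *
import cv2,json
s=read_state();c=camera_info("wrist");im=get_image("wrist");cv2.imwrite("pics/w1.png",im[:,:,::-1])
c["T"]=np.array(c["T"]).tolist();json.dump(c,open("w1.json","w"));print(s["clock"],s["eef_pos"],s["tool_rot"])
print(delta([575,-30,290],np.deg2rad(87)))
E
```

```text
1.15 [470.23101813 300.75829215 260.06328657] [-3.14095364e+00 -8.30113575e-04  2.12895639e+00]
(array([-336.9,  -87. ,  -30.3]), array([-0.001, -0.001,  0.612]))
```

View pics/w1.png

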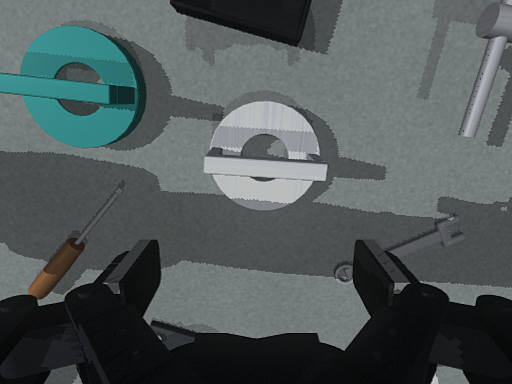

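The wrist view shows the aluminium bar with top-face corners at about (205,156), (327,163), (327,181) and (204,173). The teal ring is to its left.

```bash
python3 - <<'E'
from h import *
import json
c=json.load(open("w1.json"))
P=[ray("",p,92,c) for p in[(205,156),(327,163),(327,181),(204,173)]]
a=(P[0]+P[3])/2;b=(P[1]+P[2])/2;print((a+b)/2,np.linalg.norm(a-b),np.linalg.norm(P[0]-P[3]),np.rad2deg(np.arctan2(*(a-b)[1::-1])))
print("ring plate ellipse ctr",ray("",(265.5,155),30,c))
for n in("scene","side"):print(proj(n,(*((a+b)/2)[:2],92)))
E
```

```text
[477.91650023 308.92454677  92.        ] 120.36040954083441 16.95016097502108 -151.56212322008662
ring plate ellipse ctr [477.40673894 312.17353619  30.        ]
[337.3 141.7]
[269.3 108.5]
```

Request:
play_rows:
  deltas: [-56,-14,-10,0,0,0.1,1,-112,-28,-20,0,0,0.2,1,-168,-43,-30,0,0,0.3,1,-224,-58,-30,0,0,0.4,1,-280,-73,-30,0,0,0.5,1,-337,-87,-30,0,0,0.612,1,-337,-87,-30,0,0,0.612,1,-337,-87,-30,0,0,0.612,1]

```text
clock: 2.2
eef_pos: [575.1, -29.1, 289.8]
tool_rot: [-3.14, -0.002, 1.52]
force: [0.1, 0.6, -0.3]
width: 85.6
gripper_force: 0.0
```

```bash
python3 - <<'E'
from h import *
import cv2,json
s=read_state();c=camera_info("wrist");im=get_image("wrist");cv2.imwrite("pics/w2.png",im[:,:,::-1])
c["T"]=np.array(c["T"]).tolist();json.dump(c,open("w2.json","w"));print(s["clock"],s["eef_pos"],s["tool_rot"])
print(delta([432.7,-276,150],np.deg2rad(57)))
E
```

```text
2.2 [575.13746594 -29.14022603 289.81185477] [-3.14047419e+00 -1.50810962e-03  1.52002684e+00]
(array([-254.5, -129.7,  139.6]), array([-0.002, -0.001,  0.526]))
```

View pics/w2.png

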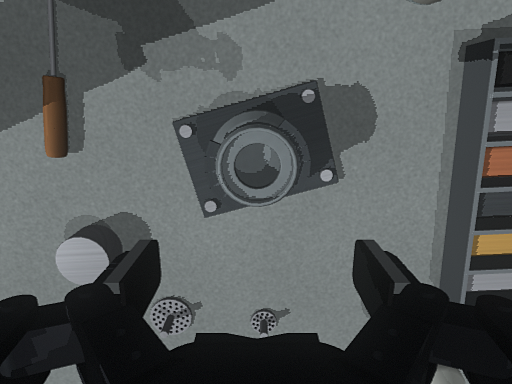

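Here the pot rim is centred near (257,165). The base-plate bolts are at (185.5,131), (308.5,96), (327,175) and (210,206).

```bash
python3 - <<'E'
from h import *
import json
c=json.load(open("w2.json"))
B=[ray("",p,12,c) for p in[(185.5,131),(308.5,96),(327,175),(210,206)]]
print(np.mean(B,0),[np.linalg.norm(B[i]-B[(i+1)%4]).round(1) for i in range(4)])
for i,j in((0,1),(3,2)):print(np.rad2deg(np.arctan2(*(B[i]-B[j])[1::-1])))
r=ray("",(257,165),110,c);print("rim",r,proj("scene",r),proj("side",r))
E
```

```text
[577.61046544 -28.04976827  12.        ] [np.float64(162.2), np.float64(105.3), np.float64(163.5), np.float64(105.1)]
-167.4090026708348
-167.45451857671577
rim [577.23901923 -24.41781581 110.        ] [280.5 227.3] [319.6 191.7]
```

Request:
play_rows:
  deltas: [-51,-26,20,0,0,0.1,1,-102,-52,40,0,0,0.2,1,-153,-78,60,0,0,0.3,1,-204,-104,90,0,0,0.4,1,-254,-130,130,0,0,0.526,1,-254,-130,130,0,0,0.526,0.5,-254,-130,130,0,0,0.526,0.5,-254,-130,130,0,0,0.526,0.5]

```text
clock: 3.25
eef_pos: [433.8, -276.1, 160.9]
tool_rot: [3.14, -0.002, 0.996]
force: [-0.7, -0.3, 0.6]
width: 42.6
gripper_force: 0.0
```

```bash
python3 - <<'E'
from h import *
import cv2,json
s=read_state();c=camera_info("wrist");im=get_image("wrist");cv2.imwrite("pics/w3.png",im[:,:,::-1])
c["T"]=np.array(c["T"]).tolist();json.dump(c,open("w3.json","w"));print(s["clock"],s["eef_pos"],s["tool_rot"],s["width"])
print(delta([432.7,-276,12],np.deg2rad(57)))
E
```

```text
3.25 [ 433.79995381 -276.07480687  160.92448088] [ 3.14039702e+00 -1.62917545e-03  9.95534298e-01] 42.59485282161844
(array([ -0.5,  -1.2, 149. ]), array([ 0.001, -0.001,  0.   ]))
```

View pics/w3.png

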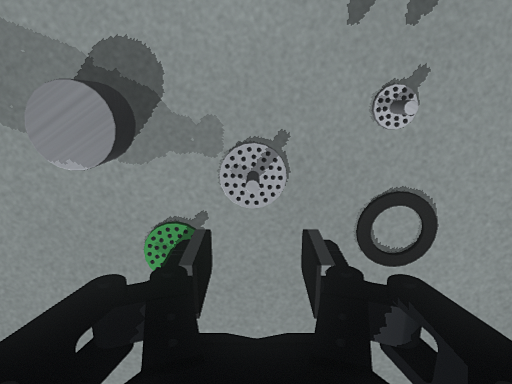

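The larger disk's plate is at about (254,174), with its knob upright. The green disk sits at (172,247), partly behind the left finger.

```bash
python3 - <<'E'
from h import *
import json
c=json.load(open("w3.json"))
p=ray("",(253.5,173.5),6,c);print(p,proj("",(*p[:2],44),c));print(delta([*((p[:2]*2+[432.7,-276.2])/3),12],np.deg2rad(57)))
E
```

```text
[ 433.63417197 -273.46310778    6.        ] [253.2 183.4]
(array([  1.2,  -1.6, 149. ]), array([ 0.001, -0.001,  0.   ]))
```

Request:
play_rows:
  deltas: [1,-2,45,0,0,0,0.5,1,-2,90,0,0,0,0.5,1,-2,120,0,0,0,0.5,1,-2,140,0,0,0,0.5,1,-2,148,0,0,0,0.5,1,-2,148,0,0,0,0.5,1,-2,148,0,0,0,0,1,-2,148,0,0,0,0,1,-2,148,0,0,0,0,1,-2,148,0,0,0,0]

```text
clock: 4.55
eef_pos: [431.2, -276.2, 13.3]
tool_rot: [3.14, -0.001, 0.991]
force: [-0.8, 0.3, 5.4]
width: 10.2
gripper_force: 58.5
```

```bash
python3 - <<'E'
from h import *
s=read_state();print(s["eef_pos"],s["width"],s["gripper_force"],s["tool_rot"])
print(delta([578,-28,250],np.deg2rad(87)))
E
```

```text
[ 431.1604477  -276.22026885   13.29597615] 10.212972845958324 58.4542715549469 [ 3.14030252e+00 -5.49123442e-04  9.91020594e-01]
(array([ 288.2,  -12.8, -236.6]), array([ 0.001, -0.   , -0.527]))
```

Request:
play_rows:
  deltas: [0,0,-50,0,0,0,0,0,0,-100,0,0,0,0,50,-2,-150,0,0,-0.09,0,100,-4,-190,0,0,-0.18,0,150,-6,-220,0,0,-0.27,0,200,-9,-237,0,0,-0.36,0,245,-11,-237,0,0,-0.45,0,288,-13,-237,0,0,-0.527,0,288,-13,-237,0,0,-0.527,0,288,-13,-237,0,0,-0.527,0]

```text
clock: 5.8
eef_pos: [576.8, -28.7, 249.1]
tool_rot: [-3.141, 0.001, 1.517]
force: [-0.1, -0.4, -1.6]
width: 10.4
gripper_force: 58.8
```

```bash
python3 - <<'E'
from h import *
import cv2
s=read_state();print(s["eef_pos"],s["width"],s["gripper_force"],s["tool_rot"])
print(delta([578,-28,150],np.deg2rad(87)))
E=s["eef_pos"]
for n in("scene","side"):print(n,proj(n,(*E[:2],E[2]-7.3)),proj(n,(578,-28,110)))
def cr(n,x,y):return cv2.resize(get_image(n)[y:y+150,x:x+100,::-1],None,fx=4,fy=4,interpolation=cv2.INTER_CUBIC)
cv2.imwrite("pics/d1.png",np.hstack([cr("scene",230,130),cr("side",270,100)]))
E
```

```text
[576.83774386 -28.70821572 249.10859664] 10.398782121871012 58.8115131855011 [-3.14054819e+00  7.72187375e-04  1.51718627e+00]
(array([ 0.8,  1.2, 99.1]), array([-0.001,  0.001, -0.001]))
scene [282.2 189.6] [279.6 228.5]
side [327.  157.3] [320.1 192.9]
```

View pics/d1.png

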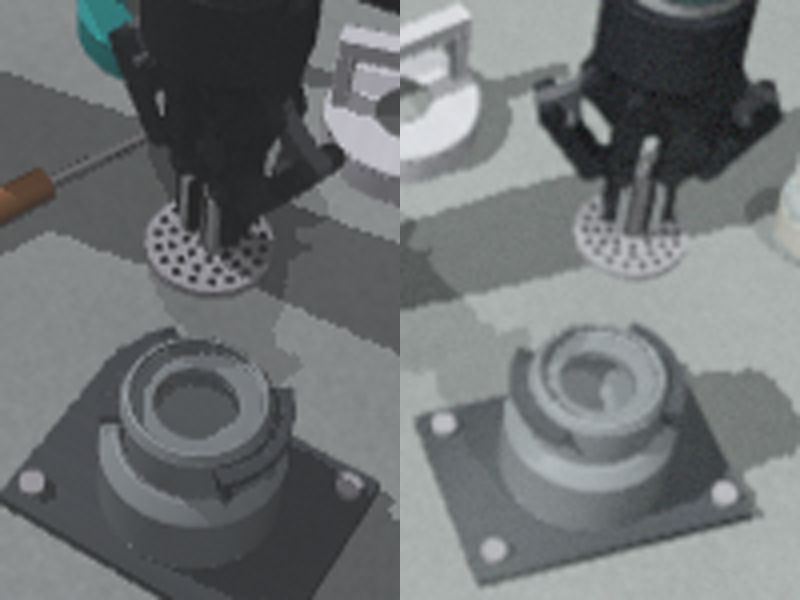

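The disk hangs level and centred under the fingers: its plate is at scene (282,190) / side (327.7,158), within 1 px of the prediction. The pot mouth is clear below, so I'll lower it.

Request:
play_rows:
  deltas: [0.5,1,40,0,0,0,0,0.5,1,80,0,0,0,0,0,1,105,0,0,0,0,0,1,115,0,0,0,0,0,1,120,0,0,0,0,0,1,124,0,0,0,0,0,1,128,0,0,0,0,0,1,131,0,0,0,0,0,1,133,0,0,0,0,0,1,133,0,0,0,0]

```text
clock: 7.15
eef_pos: [578.5, -28.2, 116.2]
tool_rot: [-3.141, -0.0, 1.518]
force: [0.2, -0.5, -1.7]
width: 10.4
gripper_force: 58.9
```

Request:
play_rows:
  deltas: [0,0,1,0,0,0,0,0,0,1.5,0,0,0,0,0,0,1.5,0,0,0,0]

```text
clock: 7.52
eef_pos: [578.8, -28.2, 115.4]
tool_rot: [3.141, -0.0, 1.518]
force: [-1.5, 1.0, 5.6]
width: 10.1
gripper_force: 59.8
```

Contact came at the expected seated height, so I'll release and lift away.

Request:
play_rows:
  deltas: [0,0,0,0,0,0,0.4,0,0,0,0,0,0,0.4,0,0,0,0,0,0,0.4,0,0,-20,0,0,0,0.4,0,0,-50,0,0,0,0.4,0,0,-100,0,0,0,0.6,0,0,-150,0,0,0,1,0,0,-170,0,0,0,1,0,0,-170,0,0,0,1]

```text
clock: 8.65
eef_pos: [579.5, -28.4, 286.3]
tool_rot: [3.138, -0.0, 1.518]
force: [0.5, -0.3, -0.3]
width: 85.3
gripper_force: 0.0
```

```bash
python3 - <<'E'
from h import *
import cv2,json
s=read_state();c=camera_info("wrist");print(s["eef_pos"],s["tool_rot"])
print(delta([477.9,309.5,285],np.deg2rad(28.4)))
w=get_image("wrist");c["T"]=np.array(c["T"]).tolist();json.dump(c,open("w4.json","w"))
def cr(i,x,y):return cv2.resize(i[y:y+100,x:x+100,::-1],None,fx=4,fy=4,interpolation=cv2.INTER_CUBIC)
cv2.imwrite("pics/d2.png",np.hstack([cr(get_image("scene"),230,170),cr(w,206,115)]))
E
```

```text
[579.53037378 -28.35506109 286.27029901] [ 3.13797439e+00 -3.43750585e-04  1.51782381e+00]
(array([ 332. , -119.4,    1. ]), array([ 0.003, -0.002,  1.022]))
```

View pics/d2.png

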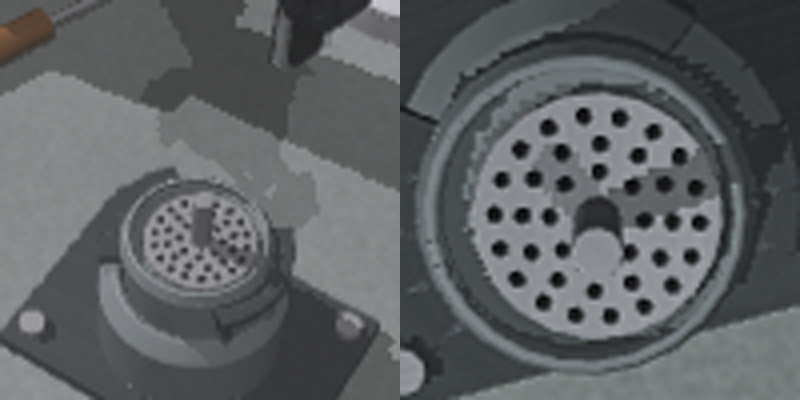

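The disk lies flat on the ledge with its knob up, about 3 mm off-centre in x. In the wrist crop the rim centre is (583,213) and the plate centre is (597,215).

```bash
python3 - <<'E'
from h import *
import json
c=json.load(open("w4.json"))
print(ray("",(206+183/4,115+213.5/4),110,c),ray("",(206+197.5/4,115+215/4),108,c))
E
```

```text
[577.04263633 -26.34399798 110.        ] [580.64459295 -27.33548144 108.        ]
```

Request:
play_rows:
  deltas: [45,-15,0,0,0,0.12,1,90,-30,0,0,0,0.25,1,135,-45,0,0,0,0.38,1,180,-60,0,0,0,0.51,1,225,-80,0,0,0,0.64,1,270,-100,0,0,0,0.77,1,305,-110,0,0,0,0.9,1,332,-119,40,0,0,1.022,1,332,-119,80,0,0,1.022,1,332,-119,80,0,0,1.022,1]

```text
clock: 10.0
eef_pos: [474.3, 308.5, 200.9]
tool_rot: [3.14, 0.009, 0.496]
force: [-0.2, 0.0, 0.8]
width: 85.8
gripper_force: 0.0
```

```bash
python3 - <<'E'
from h import *
import cv2,json
s=read_state();c=camera_info("wrist");im=get_image("wrist");cv2.imwrite("pics/w5.png",im[:,:,::-1])
c["T"]=np.array(c["T"]).tolist();json.dump(c,open("w5.json","w"));print(s["clock"],s["eef_pos"],s["tool_rot"],s["qpos"])
print(delta([477.9,309.5,66],np.deg2rad(28.4)))
E
```

```text
10.0 [474.29804352 308.52334839 200.87889174] [3.14008786 0.00902942 0.49616631] [-1.05160167  0.63935723  0.68471229  1.7944052  -0.50076799  0.89893145
 -1.21420661]
(array([  2.4,  -0.3, 137.2]), array([ 0.001,  0.004, -0.001]))
```

View pics/w5.png

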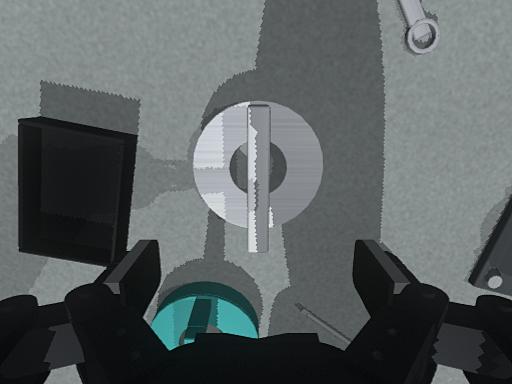

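The bar runs vertically in the view, with its top face from (259,107) to (258.5,252). It is centred between the fingers.

```bash
python3 - <<'E'
from h import *
import json
c=json.load(open("w5.json"))
a,b=ray("",(259.5,107),92,c),ray("",(258.5,252),92,c);print(a,b,(a+b)/2,np.linalg.norm(a-b),np.rad2deg(np.arctan2(*(a-b)[1::-1])))
m=(a+b)/2;print(delta([*m[:2],66],np.arctan2(*(a-b)[1::-1])))
E
```

```text
[530.78419449 335.87409307  92.        ] [424.93676322 279.09353739  92.        ] [477.86047886 307.48381523  92.        ] 120.11540371663871 28.210787553410714
(array([  1.4,   1.5, 137.2]), array([0.001, 0.004, 0.003]))
```

Request:
play_rows:
  deltas: [1.5,1,40,0,0,0,1,1.5,1,80,0,0,0,1,1.5,1,115,0,0,0,1,1.5,1,130,0,0,0,1,1.5,1,135,0,0,0,1,1.5,1,135,0,0,0,0,1.5,1,135,0,0,0,0,1.5,1,135,0,0,0,0,1.5,1,135,0,0,0,0,1.5,1,135,0,0,0,0]

```text
clock: 11.3
eef_pos: [479.6, 309.6, 70.5]
tool_rot: [-3.141, -0.001, 0.496]
force: [-0.3, 0.2, 6.2]
width: 16.7
gripper_force: 60.0
```

```bash
python3 - <<'E'
from h import *
s=read_state();print(s["eef_pos"],s["width"],s["gripper_force"],s["tool_rot"])
print(delta([576.5,-27.5,270],np.deg2rad(87.6)))
E
```

```text
[479.58137413 309.61206869  70.47262027] 16.730918185348493 60.00293433666229 [-3.14142231e+00 -1.07584502e-03  4.95696888e-01]
(array([ -74.9,  342.6, -199.7]), array([ 0.000e+00, -1.000e-03, -1.033e+00]))
```

Request:
play_rows:
  deltas: [0,0,-50,0,0,0,0,0,0,-100,0,0,0,0,0,0,-150,0,0,0,0,-9,43,-185,0,0,-0.13,0,-18,86,-200,0,0,-0.26,0,-27,129,-200,0,0,-0.39,0,-36,172,-200,0,0,-0.52,0,-46,215,-200,0,0,-0.65,0,-55,258,-200,0,0,-0.78,0,-64,300,-200,0,0,-0.91,0]

```text
clock: 12.55
eef_pos: [565.0, 13.9, 269.0]
tool_rot: [-3.14, 0.0, 1.41]
force: [0.1, 0.5, -3.3]
width: 16.7
gripper_force: 59.9
```

```bash
python3 - <<'E'
from h import *
s=read_state();print(s["eef_pos"],s["width"],s["gripper_force"],s["tool_rot"])
print(delta([576.6,-25.3,260],np.deg2rad(87.6)))
E
```

```text
[565.04094836  13.89462412 268.95039093] 16.723371512804153 59.89911496639252 [-3.13967756e+00  2.36035554e-04  1.41001190e+00]
(array([-36.8,  17.7,   8.9]), array([-0.002,  0.   , -0.119]))
```

Request:
play_rows:
  deltas: [-18,9,5,0,0,-0.06,0,-36,18,9,0,0,-0.12,0,-36,18,9,0,0,-0.12,0,-36,18,9,0,0,-0.12,0,-36,18,9,0,0,-0.12,0]

```text
clock: 13.18
eef_pos: [577.2, -21.7, 260.7]
tool_rot: [-3.141, -0.001, 1.527]
force: [0.6, 0.3, -3.4]
width: 16.8
gripper_force: 59.9
```

```bash
python3 - <<'E'
from h import *
import cv2
s=read_state();E=s["eef_pos"];print(E,s["tool_rot"])
print(delta([576.6,-25.3,185],np.deg2rad(87.6)))
t=R.from_euler('xyz',s["tool_rot"])
z=E[2]+21.5
for n in("scene","side"):
    print(n,[proj(n,t.apply([x,0,0])+[E[0],E[1],z]) for x in(-63.3,58.7)])
def cr(n,x,y):return cv2.resize(get_image(n)[y:y+150,x:x+100,::-1],None,fx=4,fy=4,interpolation=cv2.INTER_CUBIC)
cv2.imwrite("pics/d3.png",np.hstack([cr("scene",230,110),cr("side",270,80)]))
E
```

```text
[577.16284771 -21.74961356 260.69618686] [-3.14105696e+00 -7.75725371e-04  1.52718895e+00]
(array([-3.6, -0.4, 75.7]), array([-0.001, -0.001, -0.002]))
scene [array([261.2, 190.5]), array([307.5, 159.3])]
side [array([332.8, 164.2]), array([326.2, 123.6])]
```

View pics/d3.png

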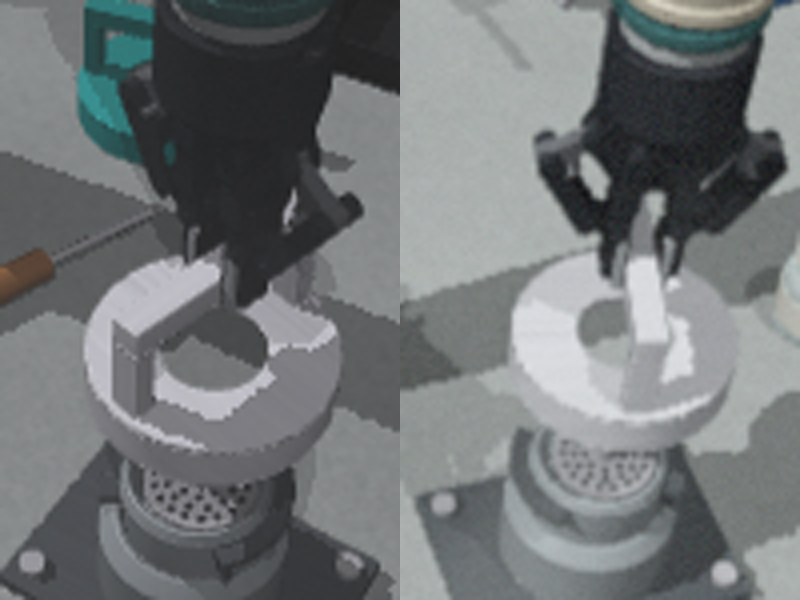

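The ring hangs level over the pot with its bar crosswise. The near bar end is at scene (263,193) / side (332.5,164), as predicted. I'll centre it and lower it.

Request:
play_rows:
  deltas: [-2,0,20,0,0,0,0,-3.5,-0.5,45,0,0,0,0,-3.5,-0.5,65,0,0,0,0,-3.5,-0.5,75,0,0,0,0,-3.5,-0.5,80,0,0,0,0,-3.5,-0.5,84,0,0,0,0,-3.5,-0.5,87,0,0,0,0,-3.5,-0.5,90,0,0,0,0,-3.5,-0.5,90,0,0,0,0]

```text
clock: 14.4
eef_pos: [576.7, -26.8, 170.8]
tool_rot: [-3.141, -0.0, 1.526]
force: [0.8, -0.0, -2.6]
width: 16.7
gripper_force: 59.8
```

Request:
play_rows:
  deltas: [1,0,2,0,0,0,0,1,0,5,0,0,0,0,1,0,8,0,0,0,0,1,0,11,0,0,0,0,1,0,13,0,0,0,0,1,0,13,0,0,0,0]

```text
clock: 15.15
eef_pos: [576.7, -25.8, 157.6]
tool_rot: [-3.141, 0.0, 1.526]
force: [-0.8, -0.3, -2.6]
width: 16.8
gripper_force: 59.9
```

Request:
play_rows:
  deltas: [0,0,1.5,0,0,0,0,0,0,3,0,0,0,0,0,0,4,0,0,0,0,0,0,4,0,0,0,0]

```text
clock: 15.65
eef_pos: [576.9, -25.8, 154.4]
tool_rot: [3.141, -0.0, 1.526]
force: [-1.1, -0.0, 3.1]
width: 16.5
gripper_force: 60.8
```

The ring is fully down, as expected at TCP 154.5. I'll screw it clockwise by 75°.

Request:
play_rows:
  deltas: [0,0.2,-0.6,0,0,0.13,0,-0.2,0.5,-0.6,0,0,0.26,0,-0.4,0.7,-0.6,0,0,0.4,0,-0.6,1,-0.6,0,0,0.54,0,-0.8,1.2,-0.6,0,0,0.68,0,-1,1.4,-0.6,0,0,0.82,0,-1.2,1.6,-0.6,0,0,0.96,0,-1.4,1.8,-0.6,0,0,1.1,0,-1.6,2,-0.6,0,0,1.24,0,-1.8,2.1,-0.6,0,0,1.307,0]

```text
clock: 16.9
eef_pos: [579.0, -27.4, 154.4]
tool_rot: [3.141, -0.0, 0.217]
force: [0.4, 0.4, 0.2]
width: 16.5
gripper_force: 60.4
```

Request:
play_rows:
  deltas: [0,0,0,0,0,0,0,0,0,0,0,0,0,0,0,0,0,0,0,0,0]

```text
clock: 17.27
eef_pos: [579.0, -27.5, 154.4]
tool_rot: [-3.141, -0.001, 0.219]
force: [-0.0, 0.8, -0.4]
width: 16.9
gripper_force: 60.2
```

Request:
play_rows:
  deltas: [0,0,0,0,0,0,0.5,0,0,0,0,0,0,0.5,0,0,0,0,0,0,0.5,0,0,-20,0,0,0,0.5,0,0,-50,0,0,0,0.5,0,0,-90,0,0,0,0.5,0,0,-130,0,0,0,0.5,0,0,-160,0,0,0,0.5,0,0,-160,0,0,0,0.5,0,0,-160,0,0,0,0.5]

```text
clock: 18.52
eef_pos: [578.4, -27.4, 313.7]
tool_rot: [-3.141, 0.001, 0.219]
force: [-0.1, 0.9, -0.7]
width: 43.0
gripper_force: 0.0
```

```bash
python3 - <<'E'
from h import *
import cv2
print(read_state()["clock"])
def cr(i,x,y):return cv2.resize(i[y:y+140,x:x+100,::-1],None,fx=4,fy=4,interpolation=cv2.INTER_CUBIC)
cv2.imwrite("pics/d4.png",np.hstack([cr(get_image("scene"),230,170),cr(get_image("side"),270,120)]))
p=lambda x:[577+x*np.cos(.22),-27.5+x*np.sin(.22),176]
for n in("scene","side"):print(proj(n,p(-61)),proj(n,p(61)))
E
```

```text
18.525
[256.7 197.5] [306.6 222.9]
[298.8 181.1] [347.  170.4]
```

View pics/d4.png

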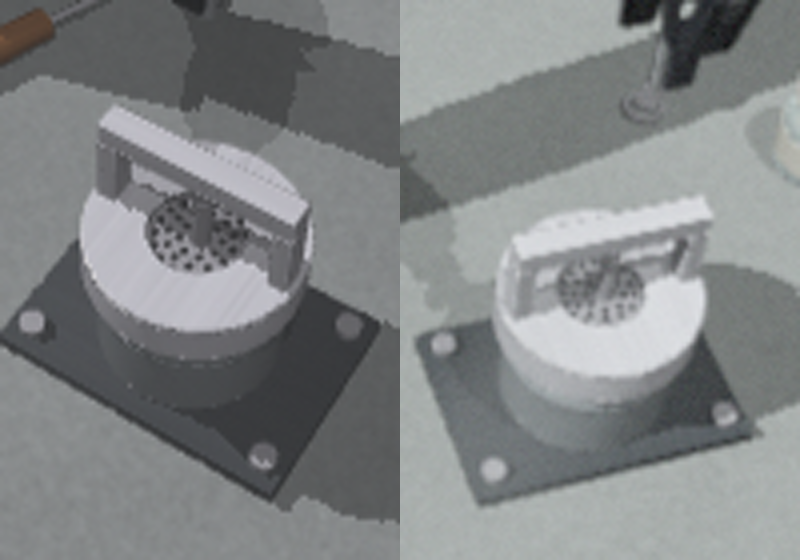

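The ring is fully down with its bar along the plate's long side. The bar ends are at about scene (256,199) and (306,222), as predicted, and the disk is visible inside with its knob up. The gripper is clear, so I'll hand in.

```bash
python3 -c "from cell import *;print(finish_job())"
```

```text
the job is handed in; nothing more can be done
None
```

The larger disk is seated flat in the pot, knob up, and the aluminium ring is fully down, screwed clockwise in line with the ears and released; the job was handed in at about 18.6 s, and no verdict was returned.

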